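# Unclip the battery cover of the probe receiver

## Task

Open the battery housing of the probe receiver: press the steel snap tab inward by its stud and keep it pressed until the cover has popped up at the front, then draw the cover's rear tongue out from under the lip, lift the cover off and lay it gently, flat and rib up, in the blue tray beside the housing. Force nothing: the tab takes a firm fingertip push but must not be rammed against its stop, and the cover must not be wrenched out; leave the milled block, steel ring and brass bush where they are.

Things in the scene. Friction and masses are not known exactly. Their poses are not given: they have to be found in the camera images.
- housing: Fixed grey painted housing, 124 mm long (its x) x 92 mm wide (its y), front and side walls 44 mm high. Origin: centre of the underside, on the plate; z up; its -x side is the front with the snap tab (an upright steel leaf 18 mm wide, 4 mm thick, top at z = 74 mm, standing in a window of the cover), its +x side the rear. Fingers must not press housing or tab with more than 15 N.
- stud_axis (a point): Fixed point of the housing (x -40, y 0, z 64 mm): where the axis of the 10 mm round steel stud meets the tab's outer face at rest. The stud sticks out toward the housing's -x; push it toward +x. It is a screw set differently on every unit: its tip stands anywhere from 5 to 25 mm out of the tab and its setting is not reported, so find it by feel.
- barb (a point): Fixed point of the housing (x -46, z 46.5 mm): the tab's barb at rest, hooked 4 mm over the cover's front bar. Pushed at the stud, the barb clears after 5 to 8 mm at 6 to 7 N; solid stop at 9 mm, 8 N. A slow spring then raises the cover's front in about 1 s (if it stalls half-way press a little deeper); once it is up let go: the tab springs back, the cover stays up.
- rear_lip (a point): Front top edge of the housing's rear lip (x 46, z 52 mm; the lip runs to x = 62, its underside is at z = 46 mm). 6 mm of the cover's tongue are hooked under it: draw the popped-up cover about 10 mm toward the housing's -x, then lift; beyond 15 mm the cover's window meets the tab. Cover and housing must not press on each other with more than 30 N.
- cover: Loose grey plastic cover, x -50 to +52 mm, 66 mm wide (y), 4 mm thick, 70 to 140 g. Origin: centre of its underside; closed, it has the housing's axes and lies at x 0, y 0, z 40 mm in it. Its last 8 mm at +x, 50 mm wide, are the tongue. Popped up it slopes about 0.16 rad, front (-x) up. Grip rib on top along x: x -8 to 32 mm, 12 mm wide (y), 22 mm high over the cover's top.
- cover_front (a point): Middle of the top of the cover's front bar (cover x = -47 mm, z = 4 mm; here the bar has a 20 mm gap that passes the stud): at z = 44 mm when closed, about 59 mm when popped up.
- cover_rib (a point): Middle of the top of the cover's grip rib (cover x = 12 mm, y = 0, z = 26 mm).
- tray: Fixed blue open tray, 100 mm (x) x 150 mm (y) x 25 mm high, 3 mm walls and floor (inside 94 x 144 mm). Origin: centre of its underside on the plate. The cover fits in only with its length (x) along the tray's length (y), either way round.
- milled_block: Loose milled steel block, 50 x 16 x 40 mm, bystander. Origin: centre of underside.
- steel_ring: Loose steel ring, 33 mm diameter, 20 mm high, bystander. Origin: centre of underside.
- bush: Loose brass bush, 26 mm diameter, 25 mm high, bystander. Origin: centre of underside.

How it is judged:
On the way, in this order (a step that is already met when the one before it is completed fails the run):
1. the tab is released and the cover has popped up at the front by itself (at least 3.5 mm), not touched by the fingers (z of cover_front in the frame of housing above 0.0475 m and contact force between the fingers and cover below 0.3 N and x of cover in the frame of housing above -0.006 m), for 0.2 s.
2. the cover is lifted clear of the housing (height (world z) of cover above 0.075 m and contact force between the fingers and cover above 0.5 N), for 0.2 s.
At the end, for the whole second after the job is handed in: The cover lies flat (tilt under 0.06 rad), rib up, on the floor of the blue tray (its underside within 5 mm of the tray's floor, its origin within 30 mm in x and 35 mm in y of the tray's centre), at rest and let go (z of cover in the frame of tray between 0.001 and 0.008 m and x of cover in the frame of tray between -0.03 and 0.03 m and y of cover in the frame of tray between -0.035 and 0.035 m and angle between cover's own z axis and vertical below 0.06 rad and linear speed of cover below 0.02 m/s and contact force between the fingers and cover below 0.1 N); the robot touches nothing.
It fails at once if the fingers or arm press the housing or its tab with more than 15 N (contact force between any of the fingers, the arm and housing above 15 N).
It fails at once if the cover is wrenched or jammed against the housing with more than 30 N (contact force between cover and housing above 30 N).
It fails at once if the cover is dropped (falls free at more than 0.8 m/s) (linear speed of cover above 0.8 m/s and contact force between the fingers and cover below 0.1 N).
It fails at once if the milled block, steel ring or brass bush is moved more than 15 mm (distance of any of milled_block, steel_ring, bush from where it was at the start of the episode above 0.015 m).
It also fails if it takes over 58 s, if anything falls off the work surface, if the arm or the gripper's body presses on something with over 40 N, if the wrist force passes 120 N, or if a joint passes its speed limit or range.

## Robot

A 6-joint arm with a two-finger parallel gripper is mounted at the origin on a cart in front of the work surface, level with it; the furniture and walls round the work are solid. World frame = base frame: x ahead of the robot, y to its left, z up, the work surface at z = 0. Lengths are in m, angles in rad, forces in N, time in s.
With the tool pointing down it reaches from about 0.25 to 0.775 m from the base axis. Payload 4 kg.
Tool frame: the origin (TCP) lies on the centre line of the jaws, within the pads' length; the fingertips stand 22 mm ahead of it and the grasp point (between the pads) lies 3 mm ahead of it (ctrl.tcp_to_tips is the distance from the TCP to the fingertips, in m); z points along the fingers, y is the direction in which the jaws open and shut (so a half turn about z gives the same grasp; the last joint's range is limited). The gripper opens to 94 mm and grips with 3 to 60 N. Pads are 16 mm wide; open, the fingers measure 119 mm over their backs; the gripper's body (75 mm by 177 mm) begins 78 mm behind the grasp point.
Start: joints at [1.043, 0.087, 1.371, -0, 1.684, -0.103], TCP at [0.227, 0.501, 0.191] pointing down, gripper open.
Joint ranges: [-3.1, 3.1], [-0.76, 2.03], [0.27, 2.55], [-1.08, 4.22], [0.17, 2.65], [-2.57, 2.57]. Speed limits (rad/s): [2.79, 2.79, 3.14, 3.14, 3.14, 3.14].

## Interface

Orientations are given as a unit quaternion [w, x, y, z].
In Python, from station import monitor, snapshot, calibration, order, ctrl gives the robot as it stands.
- The arm moves only by the tool jog_arm, never from a script. Its arguments are lists of equal length, an entry for each row: "slide": the shift along the tool's x, y, z in mm, a list of three; "dr": the turn, a rotation vector about the tool's x, y, z in rad, a list of three. In form: {"slide": [[x, y, z], ...], "dr": [[wx, wy, wz], ...]}. A call has 1 to 10 rows; each row is the pose to reach, as a shift and turn from the pose commanded when the call began, along the tool's axes at that moment; what a row does not reach only later rows make up. A row lasts 1/10 s, in which the tool goes at most 50 mm and 8.59 degrees, less where a joint would pass 70% of its speed; a pose out of reach is approached as far as the arm can. A call with a gripper value outside its range is refused whole. "jaw" is the finger opening in mm, from 0 to 94, set as the call begins (left out, the last holds). The fingers move at their own pace and stop on an object; the grip force is fixed at half the most. Time passes only in rows, so rows that repeat a pose let the fingers close. It gives the time, the measured TCP pose, the force and the opening at its end, in the units of the state.
- monitor.state(): the state, without advancing time (a new reading comes with each control period).
- snapshot(name): name is "side" or "top" or "wrist"; returns the picture (400x640x3 uint8, red, green, blue); there is no depth.
- calibration(name): a dict with "intrinsics" (3x3 intrinsics, pixels), "rvec" (rotation vector, rad) and "tvec" (3), from world to camera coordinates, as OpenCV has them; the wrist camera has in their place "tool_from_camera" (4x4, takes a point from camera to tool coordinates, whose origin is the TCP and whose axes are the flange's). Camera axes: x right, y down, z forward; pixel columns grow to the right and rows downward; lengths in m; the calibration is good to about 2 mm. A picture is of the moment at which its call begins: read the wrist's pose just before it. calibration takes no time and is no camera call.
- order.job_done(): hands the job in, once; it reports no verdict.
The state is a dict: "time": time; "qpos": joint angles; "joint_vel": joint speeds; "joint_efforts": joint torques, N m; "tool_pos": TCP position; "orientation": TCP orientation; "force": force on the tool from outside, world axes, zero at the start; "torque": the same for the moment, N m; "width": finger opening in m.
Only numpy, scipy, OpenCV 4.12 (cv2) and the standard library are available. Lean on these libraries where they do the work, as an engineer would, in place of code of your own. Each camera call takes 0.05 s, during which the arm holds its last target. There are 200 camera calls.

## Working session

There is one attempt and no reset: what is moved stays moved. The work goes in short steps, Python scripts to look and compute and a tool call to move; the robot and the scene stay as the last step left them, time stands still between calls to the robot, and variables do not carry over. Pictures are saved under pics/ and viewed, about 8 in all and at most 12, crops included, and the job is handed in when it is done.

Besides the shell and the picture viewer there is one more tool, called as a command line: name --argument value ..., lists and objects as JSON in quotes. jog_arm: Moves the arm, as the interface text tells. Its arguments: {"type":"object","properties":{"slide":{"type":"array"},"dr":{"type":"array"},"jaw":{"type":"number"}},"required":["slide","dr"]}

```bash
mkdir -p pics && ls
cat > h.py <<'E'
import numpy as np, cv2
from scipy.spatial.transform import Rotation as R
from station import monitor, snapshot, calibration, order, ctrl
def cam(n):
    c=calibration(n); K=np.array(c['intrinsics'],float)
    if n=='wrist':
        s=monitor.state(); q=s['orientation']; T=np.eye(4)
        T[:3,:3]=R.from_quat([q[1],q[2],q[3],q[0]]).as_matrix(); T[:3,3]=s['tool_pos']
        W=T@np.array(c['tool_from_camera']); return K,W[:3,:3],W[:3,3]
    Rm=R.from_rotvec(np.ravel(c['rvec'])).as_matrix(); return K,Rm.T,-Rm.T@np.ravel(c['tvec'])
def ray(C,uv,z):
    K,Rw,o=C; d=Rw@np.linalg.solve(K,[uv[0],uv[1],1]); return o+d*(z-o[2])/d[2]
def proj(C,P):
    K,Rw,o=C; p=K@(Rw.T@(np.asarray(P,float)-o)); return p[:2]/p[2]
def snap(n,f):
    C=cam(n); im=snapshot(n); cv2.imwrite('pics/'+f,im[:,:,::-1]); return C,im
E
python3 - <<'E'
from h import *
for n in('top','side'):
    C,im=snap(n,n+'0.png'); print(n,C[2].round(3),C[1].round(2).tolist(),C[0].round(0).tolist())
print(monitor.state(), ctrl.tcp_to_tips)
E
```

```text
pics
top [0.395 0.02  1.026] [[-0.01, -0.99, 0.12], [-1.0, 0.02, 0.02], [-0.02, -0.12, -0.99]] [[430.0, 0.0, 321.0], [0.0, 430.0, 200.0], [0.0, 0.0, 1.0]]
side [ 0.52  -0.762  0.398] [[1.0, -0.01, -0.01], [0.01, -0.36, 0.93], [-0.01, -0.93, -0.36]] [[425.0, 0.0, 331.0], [0.0, 425.0, 201.0], [0.0, 0.0, 1.0]]
{'time': 0.1, 'qpos': array([ 1.04284479e+00,  8.78802104e-02,  1.37209874e+00, -6.11588481e-05,
        1.68354557e+00, -1.03130368e-01]), 'joint_vel': array([ 9.84601351e-04, -1.22639294e-03, -4.68394926e-03,  1.63530876e-03,
       -6.46061397e-05,  1.23247404e-03]), 'joint_efforts': array([ 2.52634731e-03, -3.41253412e+01, -3.03302300e+01,  7.20915198e-02,
        3.04702891e-02, -1.03579471e-04]), 'tool_pos': array([0.22646984, 0.50065363, 0.18982392]), 'orientation': array([-2.70870572e-04,  2.10820152e-01,  9.77524388e-01, -9.27674380e-04]), 'force': array([-0.33841246,  1.18716003,  0.23997511]), 'torque': array([0.0245058 , 0.01594284, 0.01134812]), 'width': 0.09389444961166912} 0.022
```

View pics/top0.png

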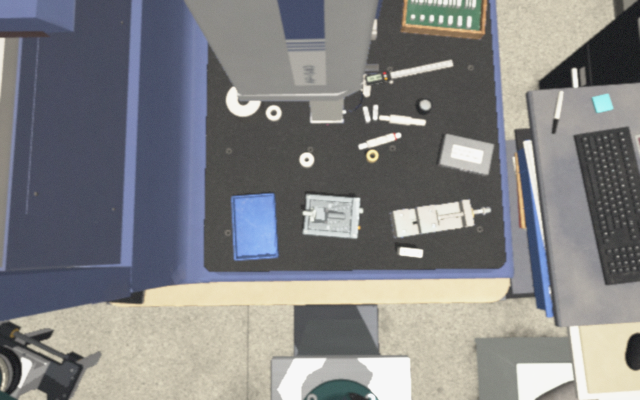

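View pics/side0.png

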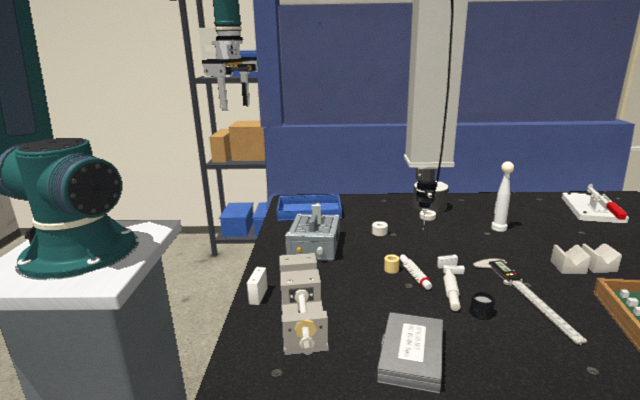

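Run:
```python
from h import *
a=cv2.imread('pics/top0.png')[180:270,220:380]; b=cv2.imread('pics/side0.png')[185:275,240:400]
cv2.imwrite('pics/z.png',np.vstack([cv2.resize(x,None,fx=5,fy=3.3 if 0 else 5,interpolation=cv2.INTER_CUBIC)[:300*2][:450] for x in(a,b)])[:900]) 
z=cv2.imread('pics/z.png'); cv2.imwrite('pics/z.png',cv2.resize(z,(533,600)))
m=[cv2.resize(x,None,fx=5,fy=5,interpolation=cv2.INTER_CUBIC) for x in(a,b)]
cv2.imwrite('pics/za.png',m[0]);cv2.imwrite('pics/zb.png',m[1])
C=cam('top')
for uv,z in [((332,216),.044),((254,227),.025),((358,215),.04),((305,215),.04),((306,160),.02),((372,156),.02),((410,252),.04)]: print(uv,ray(C,uv,z).round(3))
```

```text
(332, 216) [0.475 0.014 0.044]
(254, 227) [0.453 0.196 0.025]
(358, 215) [ 0.477 -0.046  0.04 ]
(305, 215) [0.478 0.076 0.04 ]
(306, 160) [0.611 0.073 0.02 ]
(372, 156) [ 0.618 -0.084  0.02 ]
(410, 252) [ 0.391 -0.162  0.04 ]
```

View pics/za.png

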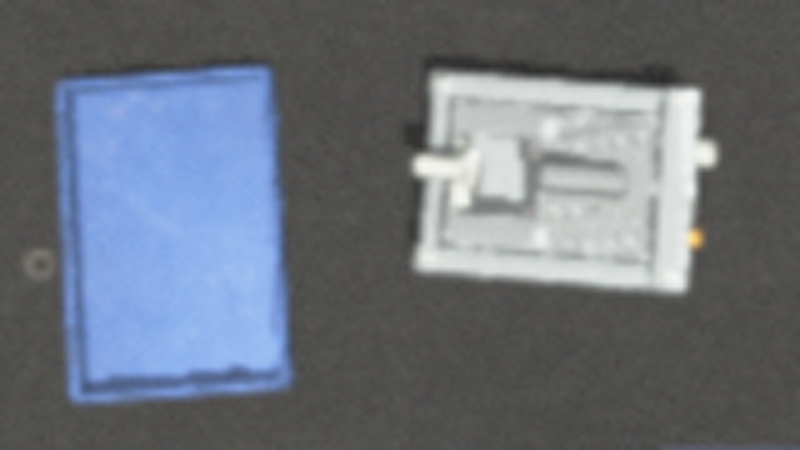

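Run:
```python
from h import *
C=cam('top')
f=lambda u,v,z: ray(C,(220+u/5-.4,180+v/5-.4),z)
a,b,c,d=f(431,70,.044),f(415,270,.044),f(702,88,.052),f(686,293,.052)
t=[f(56,78,.025),f(272,66,.025),f(290,386,.025),f(72,403,.025)]
for p in (a,b,c,d,*t): print(p.round(4))
print('h',(a+b+c+d)[:2]/4, np.linalg.norm((a+b-c-d)[:2])/2,np.linalg.norm((a-b)[:2]),np.linalg.norm((c-d)[:2]))
x=(c+d-a-b); print('yaw',np.arctan2(x[1],x[0]), (lambda y:np.arctan2(-y[0],y[1]))(a+c-b-d))
print('tray',sum(t)[:2]/4, [np.linalg.norm((t[i]-t[i-1])[:2]).round(4) for i in range(4)])
v=t[1]+t[0]-t[2]-t[3]; print('tray long axis',np.arctan2(v[1],v[0]))
print('studtip',f(413,165,.064),'ribfront/back',f(540,178,.066),f(626,182,.066))
s=monitor.state();q=s['orientation'];print(R.from_quat([q[1],q[2],q[3],q[0]]).as_matrix().round(3),calibration('wrist')['tool_from_camera'])
```

```text
[0.5274 0.0732 0.044 ]
[0.4355 0.0813 0.044 ]
[ 0.5161 -0.0507  0.052 ]
[ 0.4232 -0.0413  0.052 ]
[0.5289 0.2512 0.025 ]
[0.533  0.1492 0.025 ]
[0.3836 0.1408 0.025 ]
[0.3771 0.2419 0.025 ]
h [0.47554379 0.01565468] 0.12384722898512411 0.0922411813001368 0.0934238480344935
yaw -1.6664038325324833 -1.6652495920948043
tray [0.45565661 0.19577872] [np.float64(0.1521), np.float64(0.1021), np.float64(0.1497), np.float64(0.1013)]
tray long axis 0.058456073642034895
studtip [0.48176396 0.08062827 0.064     ] ribfront/back [0.47490475 0.02365893 0.066     ] [ 0.47254862 -0.01475204  0.066     ]
[[-0.911  0.412 -0.001]
 [ 0.412  0.911 -0.002]
 [ 0.    -0.002 -1.   ]] [[ 2.16817085e-04 -9.70200466e-01 -2.42303547e-01  6.97912270e-02]
 [ 9.99999871e-01  9.91952778e-05  4.97630983e-04  6.17051067e-04]
 [-4.58766444e-04 -2.42303624e-01  9.70200363e-01 -1.93735147e-01]
 [ 0.00000000e+00  0.00000000e+00  0.00000000e+00  1.00000000e+00]]
```

View pics/zb.png

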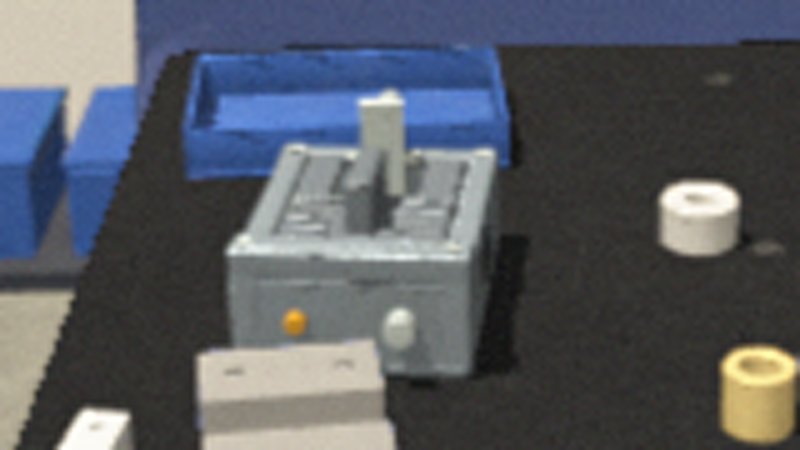

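```bash
cat >> h.py <<'E'
HC=np.array([.4755,.0157]); HY=-1.6658; HX=np.array([np.cos(HY),np.sin(HY)]); HYV=np.array([-HX[1],HX[0]])
def tool():
    s=monitor.state(); q=s['orientation']; return R.from_quat([q[1],q[2],q[3],q[0]]),s['tool_pos'],s
def go(xy,z,yaw):  # yaw: world angle of tool y, tool down
    Rt,p,s=tool(); y=np.array([np.cos(yaw),np.sin(yaw),0]); zz=np.array([0,0,-1.]); x=np.cross(y,zz)
    Rg=R.from_matrix(np.c_[x,y,zz]); d=Rt.inv().apply(np.r_[xy,z]-p)*1000
    print('slide',d.round(1),'dr',(Rt.inv()*Rg).as_rotvec().round(4))
def H(x,y=0): return HC+x*HX+y*HYV
def st():
    Rt,p,s=tool(); d=p[:2]-HC; print('t%.2f'%s['time'],'H',(d@HX*1e3).round(1),(d@HYV*1e3).round(1),'z',(p[2]*1e3).round(1),'F',s['force'].round(2),'Fhx',(s['force'][:2]@HX).round(2),'w',(s['width']*1e3).round(1),'tz',Rt.as_matrix()[:,2].round(3))
E
python3 -c "
from h import *
go(H(-.088),.15,HY+np.pi)"
```

```text
slide [-398.3 -255.9   40.3] dr [-0.0019 -0.0005 -0.3298]
```

jog_arm --slide '[[-20,-13,0],[-60,-38,0],[-100,-64,0],[-145,-93,0],[-190,-122,0],[-235,-151,0],[-280,-180,0],[-325,-209,0],[-370,-238,0],[-398,-256,0]]' --dr '[[0,0,0],[0,0,0],[0,0,0],[0,0,0],[0,0,0],[0,0,0],[0,0,0],[0,0,0],[0,0,0],[0,0,0]]' --jaw 0

```text
time: 1.1
tool_pos: [0.4819, 0.1057, 0.1905]
orientation: [-0.0, 0.211, 0.978, 0.0]
force: [1.2, 0.3, -0.4]
width: 0.0174
```

jog_arm --slide '[[0,0,5],[0,0,15],[0,0,30],[0,0,40],[0,0,40]]' --dr '[[0,0,-0.1],[0,0,-0.2],[0,0,-0.3],[0,0,-0.33],[0,0,-0.33]]'

```text
time: 1.6
tool_pos: [0.4799, 0.1075, 0.1486]
orientation: [-0.002, 0.048, 0.999, -0.0]
force: [-0.2, 0.0, -0.4]
width: 0.0007
```

```bash
python3 -c "
from h import *
st();C,im=snap('wrist','w1.png');st()
go(H(-.088),.0855,HY+np.pi)
print(C[2], [proj(C,np.r_[H(*p),z]).round(0) for p,z in [((-.04,0),.064),((-.062,.046),.044),((-.062,-.046),.044),((.012,0),.066),((.062,.046),.052),((.062,-.046),.052),((-.04,0),.074)]])"
```

```text
Traceback (most recent call last):
  File "h.py", line 26, in st
    Rt,p,s=tool(); d=p[:2]-HC; print('t%.2f'%s['time'],'H',(d@HX*1e3).round(1),(d@HYV*1e3).round(1),'z',(p[2]*1e3).round(1),'F',s['force'].round(2),'Fhx',(s['force'][:2]@HX).round(2),'w',(s['width']*1e3).round(1),'tz',Rt.as_matrix()[:,2].round(3))
                                                                                                                                                                                           ^^^^^^^^^^^^^^^^^^^^^^
AttributeError: 'float' object has no attribute 'round'
```

```bash
sed -i "s/(s\['width'\]\*1e3).round(1)/'%.1f'%(s['width']*1e3)/" h.py && python3 -c "
from h import *
st();C,im=snap('wrist','w1.png');st()
go(H(-.088),.0855,HY+np.pi)
print(C[2], [proj(C,np.r_[H(*p),z]).round(0) for p,z in [((-.04,0),.064),((-.062,.046),.044),((-.062,-.046),.044),((.012,0),.066),((.062,.046),.052),((.062,-.046),.052),((-.04,0),.074)]])"
```

```text
t1.60 H -91.8 -4.3 z 148.6 F [-0.24  0.   -0.38] Fhx 0.02 w 0.7 tz [-0.004 -0.    -1.   ]
t1.65 H -92.1 -3.6 z 149.9 F [ 0.06 -0.45  0.04] Fhx 0.44 w 0.8 tz [-0.002 -0.    -1.   ]
slide [-3.8 -4.  64.3] dr [-0.0004 -0.0023 -0.001 ]
[0.4115692  0.11481754 0.34266892] [array([262., 201.]), array([289., 240.]), array([287., 148.]), array([204., 201.]), array([162., 243.]), array([150., 149.]), array([260., 204.])]
```

View pics/w1.png

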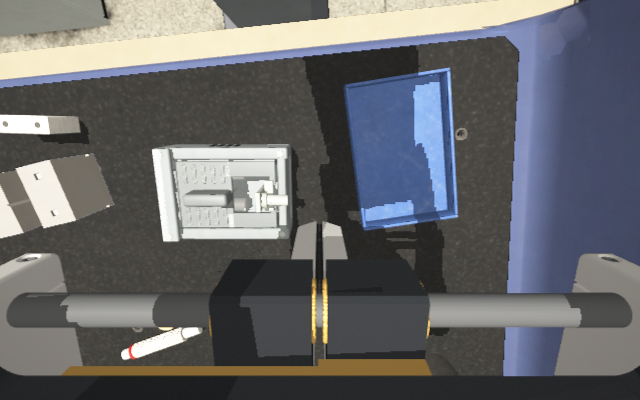

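jog_arm --slide '[[0,0,15],[0,0,35],[0,0,55],[0,0,64],[0,0,64],[0,0,64]]' --dr '[[0,0,0],[0,0,0],[0,0,0],[0,0,0],[0,0,0],[0,0,0]]'

```text
time: 2.25
tool_pos: [0.482, 0.1078, 0.0879]
orientation: [0.001, 0.047, 0.999, 0.0]
force: [0.8, -0.4, 1.1]
width: 0.0009
```

```bash
python3 -c "
from h import *
st();go(H(-.080),.0855,HY+np.pi)
C=cam('wrist')"
```

```text
t2.25 H -92.3 -2.3 z 87.9 F [ 0.76 -0.38  1.13] Fhx 0.3 w 0.9 tz [ 0.002  0.    -1.   ]
slide [ -2.3 -12.3   2.4] dr [0.0003 0.0015 0.0001]
```

jog_arm --slide '[[-2,-2,1],[-2,-4,2],[-2,-6,2],[-2,-6,2]]' --dr '[[0,0,0],[0,0,0],[0,0,0],[0,0,0]]'

```text
time: 2.65
tool_pos: [0.483, 0.1012, 0.0852]
orientation: [0.0, 0.048, 0.999, 0.0]
force: [-0.3, 0.1, 0.9]
width: 0.0006
```

jog_arm --slide '[[0,-1,0],[0,-2,0],[0,-2,0]]' --dr '[[0,0,0],[0,0,0],[0,0,0]]'

```text
time: 2.95
tool_pos: [0.4826, 0.0994, 0.0849]
orientation: [0.0, 0.047, 0.999, 0.0]
force: [0.8, 0.2, -0.1]
width: 0.0004
```

```bash
python3 -c "
from h import *
st()"
```

```text
t2.95 H -84.0 -0.9 z 84.9 F [ 0.84  0.22 -0.07] Fhx -0.3 w 0.4 tz [ 0.  0. -1.]
```

jog_arm --slide '[[0,-1,-0.5],[0,-2,-0.5],[0,-3,-0.5],[0,-4,-0.5],[0,-5,-0.5],[0,-5,-0.5]]' --dr '[[0,0,0],[0,0,0],[0,0,0],[0,0,0],[0,0,0],[0,0,0]]'

```text
time: 3.55
tool_pos: [0.4821, 0.0944, 0.0854]
orientation: [0.0, 0.047, 0.999, 0.0]
force: [-0.7, 0.8, 0.1]
width: 0.0007
```

jog_arm --slide '[[0,-1,0],[0,-2,0],[0,-3,0],[0,-3,0]]' --dr '[[0,0,0],[0,0,0],[0,0,0],[0,0,0]]'

```text
time: 3.95
tool_pos: [0.4818, 0.0914, 0.0854]
orientation: [0.0, 0.047, 0.999, 0.0]
force: [0.1, -0.5, 0.8]
width: 0.0002
```

jog_arm --slide '[[0,-1,0],[0,-2,0],[0,-2,0]]' --dr '[[0,0,0],[0,0,0],[0,0,0]]'

```text
time: 4.25
tool_pos: [0.4817, 0.0894, 0.0854]
orientation: [0.0, 0.047, 0.999, 0.0]
force: [-0.5, -0.0, -0.1]
width: 0.0005
```

jog_arm --slide '[[0,-1,0],[0,-2,0],[0,-2,0]]' --dr '[[0,0,0],[0,0,0],[0,0,0]]'

```text
time: 4.55
tool_pos: [0.4815, 0.0874, 0.0854]
orientation: [-0.0, 0.047, 0.999, 0.0]
force: [-0.6, -0.3, -0.5]
width: 0.0007
```

jog_arm --slide '[[0,-1,0],[0,-2,0],[0,-2,0]]' --dr '[[0,0,0],[0,0,0],[0,0,0]]'

```text
time: 4.85
tool_pos: [0.4813, 0.0854, 0.0854]
orientation: [0.0, 0.047, 0.999, 0.0]
force: [-0.1, 0.1, -0.3]
width: 0.0002
```

jog_arm --slide '[[0,-1,0],[0,-2,0],[0,-2,0]]' --dr '[[0,0,0],[0,0,0],[0,0,0]]'

```text
time: 5.15
tool_pos: [0.4811, 0.0834, 0.0854]
orientation: [0.0, 0.047, 0.999, 0.0]
force: [-0.3, 0.5, 0.3]
width: 0.0006
```

jog_arm --slide '[[0,-1,0],[0,-2,0],[0,-2,0]]' --dr '[[0,0,0],[0,0,0],[0,0,0]]'

```text
time: 5.45
tool_pos: [0.4809, 0.0814, 0.0854]
orientation: [0.0, 0.047, 0.999, 0.0]
force: [-0.0, 0.1, -0.1]
width: 0.0004
```

jog_arm --slide '[[0,-1,0],[0,-2,0],[0,-2,0]]' --dr '[[0,0,0],[0,0,0],[0,0,0]]'

```text
time: 5.75
tool_pos: [0.4807, 0.0794, 0.0854]
orientation: [0.0, 0.047, 0.999, 0.0]
force: [0.5, -0.2, 0.7]
width: 0.0007
```

jog_arm --slide '[[0,-1,0],[0,-2,0],[0,-2,0]]' --dr '[[0,0,0],[0,0,0],[0,0,0]]'

```text
time: 6.05
tool_pos: [0.4805, 0.0775, 0.0854]
orientation: [0.0, 0.047, 0.999, 0.0]
force: [-0.3, -0.1, -0.2]
width: 0.0007
```

```bash
python3 -c "
from h import *
st()
for n,b in (('wrist',(160,120,360,270)),('side',(270,180,370,255))):
    C,im=snap(n,'x.png'); a=im[b[1]:b[3],b[0]:b[2],::-1]; cv2.imwrite('pics/c_%s.png'%n,cv2.resize(a,(760,570) if n=='side' else (760,570),interpolation=cv2.INTER_CUBIC))
st()
a=cv2.imread('pics/c_wrist.png');b=cv2.imread('pics/c_side.png');cv2.imwrite('pics/c2.png',cv2.resize(np.hstack([a,b]),(800,300)))"
```

```text
t6.05 H -62.0 -0.9 z 85.4 F [-0.32 -0.1  -0.18] Fhx 0.13 w 0.7 tz [ 0.  0. -1.]
t6.15 H -62.1 -0.9 z 85.4 F [ 0.44  0.51 -0.46] Fhx -0.55 w 0.8 tz [ 0.  0. -1.]
```

View pics/c2.png

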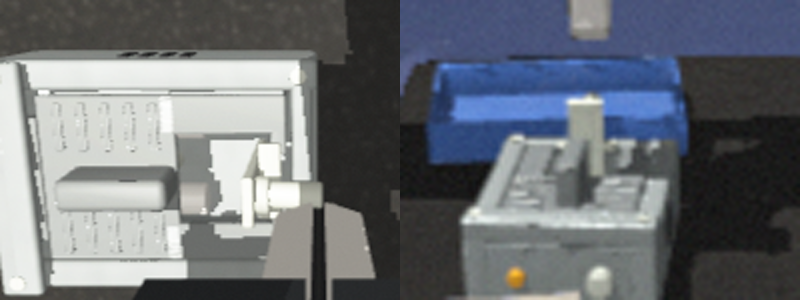

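```bash
python3 -c "
from h import *
C=cam('side');Rt,p,s=tool()
print('tips',proj(C,p+Rt.apply([0,0,.022])),'tabtop',proj(C,np.r_[H(-.04),.074]),'ribtop',proj(C,np.r_[H(.012),.066]),'lip',[proj(C,np.r_[H(.062,e),.052]) for e in(-.046,.046)])
for b in (0,.05,.1):print(proj(C,p+[0,0,b]))
print(p,s['qpos'])
W=cam('wrist');print('wrist: tips',proj(W,p+Rt.apply([0,0,.022])),'tab',proj(W,np.r_[H(-.04),.074]), proj(W,np.r_[H(-.062,.046),.044]),proj(W,np.r_[H(.062,.046),.052]))
a=cv2.imread('pics/x.png');cv2.imwrite('pics/s2.png',cv2.resize(a[100:260,240:440],(800,640))[:600])
"
```

```text
tips [317.64324024 205.11298918] tabtop [316.52551757 204.30633529] ribtop [313.08479857 217.85463552] lip [array([285.26492658, 234.62769498]), array([334.0514661 , 236.19232524])]
[317.37224205 195.42344586]
[316.7391343 172.7460142]
[316.07932669 149.11221371]
[0.48051731 0.07756929 0.0853793 ] [ 4.34286307e-02 -7.93695516e-03  1.68053553e+00  9.49640563e-05
  1.46894751e+00 -1.43252621e+00]
wrist: tips [318.04082082 216.87911802] tab [285.80788825 222.85398974] [318.03307226 264.52692159] [160.73402944 269.10277277]
```

View pics/s2.png

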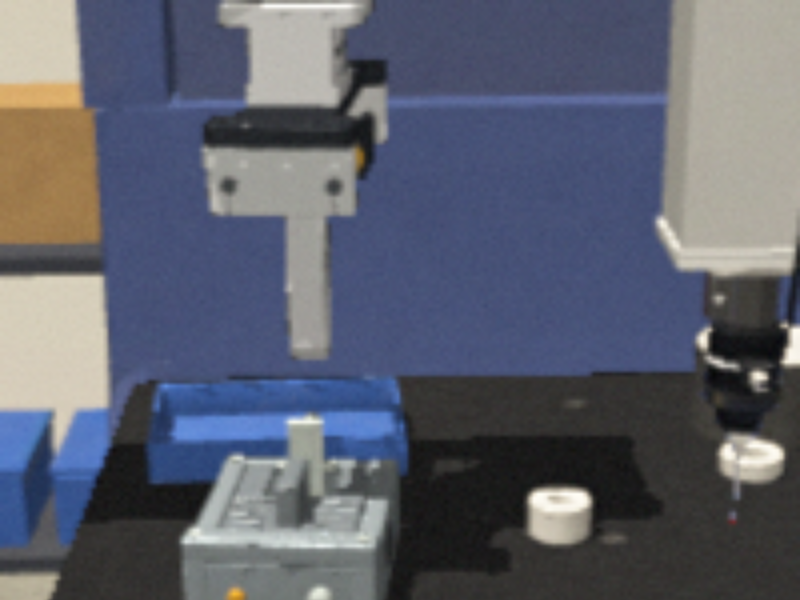

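```bash
python3 -c "
from h import *
C=cam('side');Rt,p,s=tool();W=cam('wrist')
print('traycorners',[proj(C,[*q,.025]).round(1) for q in [(.5289,.2512),(.533,.1492),(.3836,.1408),(.3771,.2419)]])
print('body near edge',proj(C,p+[0,-.0885,.075]).round(1),'far',proj(C,p+[0,.0885,.075]).round(1))
print('wrist -y front/rear',proj(W,np.r_[H(-.062,-.046),.044]).round(1),proj(W,np.r_[H(.062,-.046),.052]).round(1),'rib',[proj(W,np.r_[H(x),.066]).round(1) for x in(-.008,.032)])
for d in(-.03,-.01,0,.022): print(d,proj(W,p+Rt.apply([0,0,d])).round(1),proj(W,p+Rt.apply([.008,0,d])).round(1),proj(W,p+Rt.apply([-.008,0,d])).round(1))
T=cam('top')
a=monitor.state(); print(a['tool_pos'],W[2])
C2,im=snap('top','top1.png'); im=im[140:260,220:400]; cv2.imwrite('pics/t1.png',cv2.resize(im[:,:,::-1],(800,533),interpolation=cv2.INTER_CUBIC))
print('top tips',proj(T,p+[0,0,-.022]),proj(T,p+[0,0,.075]))
"
```

```text
traycorners [array([339.6, 193.6]), array([341.9, 208.8]), array([277. , 210.9]), array([279.5, 195.5])]
body near edge [314.5 174.2] far [318.  150.2]
wrist -y front/rear [318.  150.9] [145.2 152. ] rib [array([241.9, 219.2]), array([185.5, 219.2])]
-0.03 [317.8 245.6] [317.8 232.1] [317.8 258.8]
-0.01 [317.9 232.8] [317.9 220.5] [317.9 244.8]
0 [318.  227.3] [317.9 215.5] [318.  238.8]
0.022 [318.  216.9] [318.  206.2] [318.  227.4]
[0.48051731 0.07756929 0.0853793 ] [0.41128587 0.08472288 0.27911092]
top tips [303.58148959 213.15726458] [300.68240595 208.94725096]
```

View pics/t1.png

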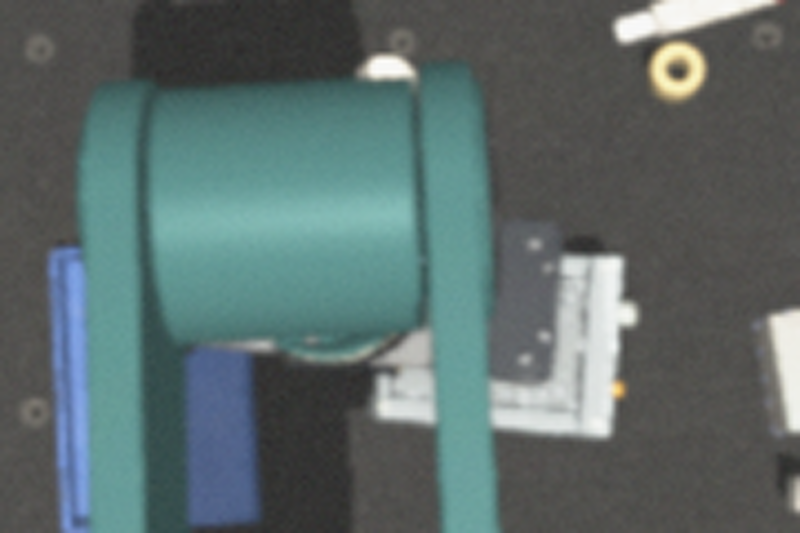

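```bash
python3 -c "
from h import *
C=cam('side');p=np.array([.2265,.5007,.19]);ty=np.array([.412,.911,0])
for d in(.022,-.012):
  for e in(-.053,.053): print(d,e,proj(C,p+e*ty-[0,0,d]).round(1))
W=cam('wrist');o=ray(W,(321,217),.064);print('stud tip',(o[:2]-HC)@HX,(o[:2]-HC)@HYV)
"
```

```text
0.022 -0.053 [225.4 123.8]
0.022 0.053 [247.  117.5]
-0.012 -0.053 [224.1 111.8]
-0.012 0.053 [246.1 106.4]
stud tip -0.06418607678817842 -0.000987282485099852
```

jog_arm --slide '[[0,15,0],[0,34,0],[0,34,10],[0,34,30],[0,34,50],[0,34,70],[0,34,82],[0,34,85],[0,34,85]]' --dr '[[0,0,0],[0,0,0],[0,0,0],[0,0,0],[0,0,0],[0,0,0],[0,0,0],[0,0,0],[0,0,0]]'

```text
time: 7.1
tool_pos: [0.4835, 0.1111, -0.0]
orientation: [-0.0, 0.047, 0.999, -0.0]
force: [-0.1, 0.3, 0.9]
width: 0.0004
```

jog_arm --slide '[[0,0,1],[0,0,2],[0,0,3],[0,0,4],[0,0,5],[0,0,5]]' --dr '[[0,0,0],[0,0,0],[0,0,0],[0,0,0],[0,0,0],[0,0,0]]'

```text
time: 7.7
tool_pos: [0.4836, 0.1115, -0.0047]
orientation: [-0.0, 0.047, 0.999, 0.0]
force: [0.2, -0.3, -0.0]
width: 0.0005
```

jog_arm --slide '[[0,0,1],[0,0,2],[0,0,3],[0,0,4],[0,0,4]]' --dr '[[0,0,0],[0,0,0],[0,0,0],[0,0,0],[0,0,0]]'

```text
time: 8.2
tool_pos: [0.4836, 0.1114, -0.0089]
orientation: [-0.0, 0.047, 0.999, 0.0]
force: [-0.1, 0.2, -0.4]
width: 0.0005
```

jog_arm --slide '[[0,0,1],[0,0,2],[0,0,2]]' --dr '[[0,0,0],[0,0,0],[0,0,0]]'

```text
time: 8.5
tool_pos: [0.4836, 0.1114, -0.0108]
orientation: [-0.0, 0.047, 0.999, 0.0]
force: [0.1, 0.2, 0.1]
width: 0.0006
```

jog_arm --slide '[[0,0,1],[0,0,2],[0,0,2]]' --dr '[[0,0,0],[0,0,0],[0,0,0]]'

```text
time: 8.8
tool_pos: [0.4836, 0.1114, -0.0128]
orientation: [-0.0, 0.047, 0.999, 0.0]
force: [0.0, 0.3, -0.7]
width: 0.0006
```

jog_arm --slide '[[0,0,1],[0,0,2],[0,0,2]]' --dr '[[0,0,0],[0,0,0],[0,0,0]]'

```text
time: 9.1
tool_pos: [0.4839, 0.1115, -0.0143]
orientation: [0.0, 0.047, 0.999, 0.0]
force: [-0.6, -0.1, 2.4]
width: -0.0001
```

jog_arm --slide '[[0,0,1],[0,0,2],[0,0,2]]' --dr '[[0,0,0],[0,0,0],[0,0,0]]'

```text
time: 9.4
tool_pos: [0.4839, 0.1115, -0.0144]
orientation: [0.0, 0.047, 0.999, -0.0]
force: [-5.6, -0.3, 12.2]
width: 0.0002
```

```bash
python3 -c "
from h import *
st();C=cam('side');Rt,p,s=tool()
_,im=snap('side','x.png');cv2.imwrite('pics/s3.png',cv2.resize(im[130:260,250:410,::-1],(800,650),interpolation=cv2.INTER_CUBIC)[:600])
for d in(.022,-.012,-.02,-.03):print(d,proj(C,p+[0,-.0125,-d]))
"
```

```text
t9.40 H -96.1 -0.7 z -14.4 F [-5.56 -0.32 12.22] Fhx 0.84 w 0.2 tz [ 0. -0. -1.]
0.022 [320.65515048 242.59847254]
-0.012 [320.29906871 228.92794577]
-0.02 [320.21393437 225.65950729]
-0.03 [320.10677851 221.54562929]
```

View pics/s3.png

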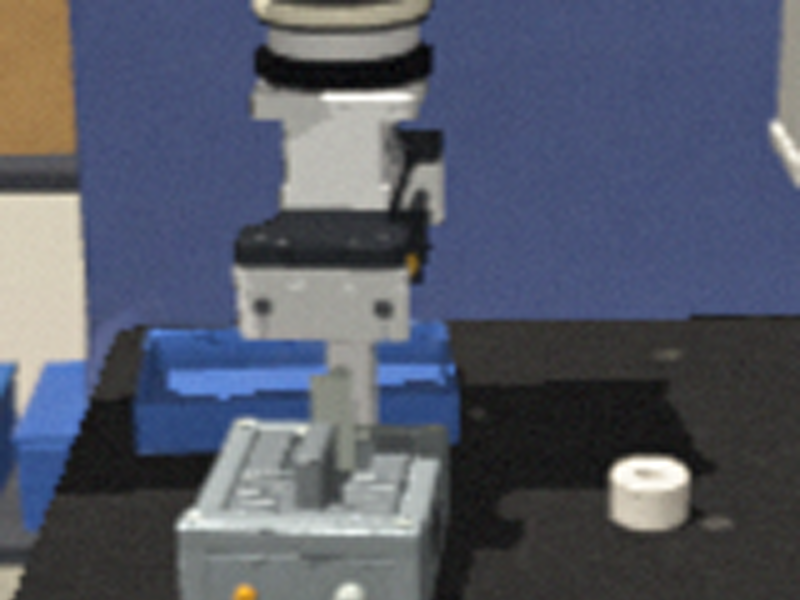

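jog_arm --slide '[[0,0,-10],[0,0,-30],[0,0,-50],[0,0,-66],[0,0,-66],[0,-5,-66],[0,-10,-66],[0,-14,-66],[0,-14,-66]]' --dr '[[0,0,0],[0,0,0],[0,0,0],[0,0,0],[0,0,0],[0,0,0],[0,0,0],[0,0,0],[0,0,0]]'

```text
time: 10.35
tool_pos: [0.4818, 0.0967, 0.0484]
orientation: [-0.001, 0.048, 0.999, -0.0]
force: [0.5, 0.6, 0.6]
width: 0.0006
```

jog_arm --slide '[[0,-1,0],[0,-2,0],[0,-2,0]]' --dr '[[0,0,0],[0,0,0],[0,0,0]]'

```text
time: 10.65
tool_pos: [0.4822, 0.0955, 0.0493]
orientation: [-0.0, 0.047, 0.999, 0.0]
force: [0.1, -0.5, 0.2]
width: 0.0008
```

jog_arm --slide '[[0,-1,0],[0,-2,0],[0,-2,0]]' --dr '[[0,0,0],[0,0,0],[0,0,0]]'

```text
time: 10.95
tool_pos: [0.4821, 0.0935, 0.0494]
orientation: [0.0, 0.047, 0.999, 0.0]
force: [-0.1, 0.7, -1.0]
width: 0.0007
```

jog_arm --slide '[[0,-1,0],[0,-2,0],[0,-2,0]]' --dr '[[0,0,0],[0,0,0],[0,0,0]]'

```text
time: 11.25
tool_pos: [0.4818, 0.0914, 0.0494]
orientation: [0.0, 0.047, 0.999, 0.0]
force: [-0.3, -0.2, 0.6]
width: 0.0008
```

```bash
python3 -c "
from h import *
st()"
```

```text
t11.25 H -76.0 -0.9 z 49.4 F [-0.35 -0.24  0.64] Fhx 0.27 w 0.8 tz [ 0.  0. -1.]
```

jog_arm --slide '[[0,-1,0],[0,-2,0],[0,-2,0]]' --dr '[[0,0,0],[0,0,0],[0,0,0]]'

```text
time: 11.55
tool_pos: [0.4817, 0.0894, 0.0494]
orientation: [0.0, 0.047, 0.999, 0.0]
force: [0.2, -0.3, -0.3]
width: 0.0002
```

jog_arm --slide '[[0,-1,0],[0,-2,0],[0,-2,0]]' --dr '[[0,0,0],[0,0,0],[0,0,0]]'

```text
time: 11.85
tool_pos: [0.4815, 0.0874, 0.0494]
orientation: [0.0, 0.047, 0.999, 0.0]
force: [-0.1, -0.1, -0.2]
width: 0.0001
```

jog_arm --slide '[[0,-1,0],[0,-2,0],[0,-2,0]]' --dr '[[0,0,0],[0,0,0],[0,0,0]]'

```text
time: 12.15
tool_pos: [0.4813, 0.0857, 0.0494]
orientation: [0.0, 0.047, 0.999, 0.0]
force: [-0.4, 0.8, 0.2]
width: 0.0005
```

jog_arm --slide '[[0,-1,0],[0,-2,0],[0,-2,0]]' --dr '[[0,0,0],[0,0,0],[0,0,0]]'

```text
time: 12.45
tool_pos: [0.4814, 0.0844, 0.0499]
orientation: [0.0, 0.047, 0.999, 0.001]
force: [-0.0, 3.3, 1.9]
width: 0.0005
```

jog_arm --slide '[[0,-1,0],[0,-2,0],[0,-2,0]]' --dr '[[0,0,0],[0,0,0],[0,0,0]]'

```text
time: 12.75
tool_pos: [0.4813, 0.0826, 0.0503]
orientation: [0.001, 0.047, 0.999, 0.001]
force: [-1.3, 5.4, 3.8]
width: 0.0005
```

jog_arm --slide '[[0,-0.5,0],[0,-1,0],[0,-1,0]]' --dr '[[0,0,0],[0,0,0],[0,0,0]]'

```text
time: 13.05
tool_pos: [0.4813, 0.0819, 0.0505]
orientation: [0.001, 0.047, 0.999, 0.001]
force: [-0.8, 5.6, 5.3]
width: 0.0009
```

jog_arm --slide '[[0,-0.5,0],[0,-1,0],[0,-1,0]]' --dr '[[0,0,0],[0,0,0],[0,0,0]]'

```text
time: 13.35
tool_pos: [0.4813, 0.0812, 0.0507]
orientation: [0.001, 0.047, 0.999, 0.002]
force: [-1.4, 7.4, 5.1]
width: 0.0002
```

jog_arm --slide '[[0,-0.5,-1],[0,-1,-1],[0,-1,-1]]' --dr '[[0,0,0],[0,0,0],[0,0,0]]'

```text
time: 13.65
tool_pos: [0.4811, 0.08, 0.0514]
orientation: [0.001, 0.047, 0.999, 0.002]
force: [-0.3, 6.4, 4.3]
width: 0.0002
```

```bash
cat > cf.py <<'E'
from h import *
st()
b=(270,180,370,255)
C,im=snap('side','x.png'); g=cv2.cvtColor(im,cv2.COLOR_RGB2GRAY)
import os
if os.path.exists('pics/ref.npy'):
    r=np.load('pics/ref.npy').astype(int); d=np.abs(g.astype(int)-r)[195:260,280:345]; print('diff>25',(d>25).sum())
np.save('pics/ref_new.npy',g)
E
python3 cf.py; cp pics/ref_new.npy pics/ref.npy; python3 -c "
from h import *
C=cam('side'); print('front corners closed/up',[proj(C,np.r_[H(-.047,e),z]).round(1) for e in(-.03,.03) for z in(.044,.059)])"
```

```text
t13.65 H -64.5 -0.6 z 51.4 F [-0.26  6.45  4.3 ] Fhx -6.39 w 0.2 tz [ 0.001  0.003 -1.   ]
front corners closed/up [array([303.3, 215.9]), array([303. , 209.4]), array([331.5, 216.7]), array([331.4, 210.1])]
```

jog_arm --slide '[[0,-0.5,-0.3],[0,-1,-0.5],[0,-1,-0.5],[0,-1,-0.5]]' --dr '[[0,0,0],[0,0,0],[0,0,0],[0,0,0]]'

```text
time: 14.1
tool_pos: [0.4809, 0.0791, 0.0517]
orientation: [0.001, 0.047, 0.999, 0.002]
force: [-0.5, 6.0, 4.6]
width: 0.0001
```

```bash
python3 cf.py
```

```text
t14.10 H -63.6 -0.6 z 51.7 F [-0.49  5.97  4.59] Fhx -5.9 w 0.1 tz [ 0.001  0.003 -1.   ]
diff>25 19
```

jog_arm --slide '[[0,-0.3,0],[0,-0.5,0],[0,-0.5,0],[0,-0.5,0],[0,-0.5,0],[0,-0.5,0]]' --dr '[[0,0,0],[0,0,0],[0,0,0],[0,0,0],[0,0,0],[0,0,0]]'

```text
time: 14.75
tool_pos: [0.4809, 0.0787, 0.0518]
orientation: [0.001, 0.047, 0.999, 0.002]
force: [-0.6, 7.9, 3.8]
width: 0.0003
```

```bash
python3 cf.py
```

```text
t14.75 H -63.2 -0.6 z 51.8 F [-0.61  7.87  3.79] Fhx -7.77 w 0.3 tz [ 0.001  0.003 -1.   ]
diff>25 25
```

jog_arm --slide '[[0,-0.3,0],[0,-0.6,0],[0,-0.6,0],[0,-0.6,0],[0,-0.6,0],[0,-0.6,0]]' --dr '[[0,0,0],[0,0,0],[0,0,0],[0,0,0],[0,0,0],[0,0,0]]'

```text
time: 15.4
tool_pos: [0.4809, 0.0783, 0.052]
orientation: [0.001, 0.047, 0.999, 0.002]
force: [-0.5, 7.8, 5.6]
width: 0.0005
```

```bash
python3 cf.py
```

```text
t15.40 H -62.8 -0.5 z 52.0 F [-0.48  7.8   5.59] Fhx -7.72 w 0.5 tz [ 0.002  0.004 -1.   ]
diff>25 29
```

jog_arm --slide '[[0,-0.3,0],[0,-0.6,-0.3],[0,-0.6,-0.3],[0,-0.6,-0.3],[0,-0.6,-0.3],[0,-0.6,-0.3],[0,-0.6,-0.3]]' --dr '[[0,0,0],[0,0,0],[0,0,0],[0,0,0],[0,0,0],[0,0,0],[0,0,0]]'

```text
time: 16.15
tool_pos: [0.4808, 0.0776, 0.0522]
orientation: [0.001, 0.047, 0.999, 0.002]
force: [-0.7, 7.2, 4.7]
width: 0.0005
```

```bash
python3 cf.py; python3 -c "
from h import *
g=cv2.imread('pics/x.png',0).astype(int);r=np.load('pics/ref.npy').astype(int);d=np.abs(g-r)
ys,xs=np.where(d[195:260,280:345]>25);print(sorted(zip(xs+280,ys+195)))"
```

```text
t16.15 H -62.2 -0.6 z 52.2 F [-0.7   7.24  4.67] Fhx -7.14 w 0.5 tz [ 0.001  0.004 -1.   ]
diff>25 237
[(np.int64(297), np.int64(214)), (np.int64(297), np.int64(215)), (np.int64(297), np.int64(225)), (np.int64(297), np.int64(226)), (np.int64(297), np.int64(230)), (np.int64(298), np.int64(214)), (np.int64(298), np.int64(215)), (np.int64(298), np.int64(221)), (np.int64(298), np.int64(222)), (np.int64(298), np.int64(223)), (np.int64(298), np.int64(224)), (np.int64(298), np.int64(227)), (np.int64(298), np.int64(229)), (np.int64(299), np.int64(219)), (np.int64(299), np.int64(220)), (np.int64(299), np.int64(221)), (np.int64(299), np.int64(224)), (np.int64(299), np.int64(226)), (np.int64(299), np.int64(227)), (np.int64(300), np.int64(211)), (np.int64(300), np.int64(212)), (np.int64(300), np.int64(213)), (np.int64(300), np.int64(218)), (np.int64(300), np.int64(219)), (np.int64(300), np.int64(220)), (np.int64(300), np.int64(226)), (np.int64(300), np.int64(228)), (np.int64(300), np.int64(230)), (np.int64(301), np.int64(210)), (np.int64(301), np.int64(211)), (np.int64(301), np.int64(212)), (np.
[... 5951 characters left out ...]
.int64(327), np.int64(228)), (np.int64(328), np.int64(214)), (np.int64(328), np.int64(215)), (np.int64(328), np.int64(216)), (np.int64(328), np.int64(222)), (np.int64(328), np.int64(223)), (np.int64(328), np.int64(224)), (np.int64(328), np.int64(228)), (np.int64(329), np.int64(215)), (np.int64(329), np.int64(216)), (np.int64(329), np.int64(222)), (np.int64(329), np.int64(223)), (np.int64(329), np.int64(224)), (np.int64(329), np.int64(228)), (np.int64(329), np.int64(229)), (np.int64(329), np.int64(230)), (np.int64(329), np.int64(231)), (np.int64(330), np.int64(222)), (np.int64(330), np.int64(223)), (np.int64(330), np.int64(225)), (np.int64(330), np.int64(230)), (np.int64(330), np.int64(231))]
```

jog_arm --slide '[[0,0,0],[0,0,0],[0,0,0],[0,0,0],[0,0,0],[0,0,0],[0,0,0]]' --dr '[[0,0,0],[0,0,0],[0,0,0],[0,0,0],[0,0,0],[0,0,0],[0,0,0]]'

```text
time: 16.9
tool_pos: [0.4809, 0.0776, 0.0522]
orientation: [0.001, 0.047, 0.999, 0.002]
force: [-0.7, 7.5, 4.6]
width: 0.0002
```

```bash
cp pics/x.png pics/xprev.png; python3 cf.py; python3 -c "
from h import *
d=np.abs(cv2.imread('pics/x.png',0).astype(int)-cv2.imread('pics/xprev.png',0))[195:260,280:345];print('since last',(d>25).sum())
a=cv2.imread('pics/x.png')[185:255,275:355];cv2.imwrite('pics/s4.png',cv2.resize(a,(680,595),interpolation=cv2.INTER_CUBIC))"
```

```text
t16.90 H -62.2 -0.5 z 52.2 F [-0.72  7.47  4.6 ] Fhx -7.37 w 0.2 tz [ 0.002  0.004 -1.   ]
diff>25 232
since last 4
```

View pics/s4.png

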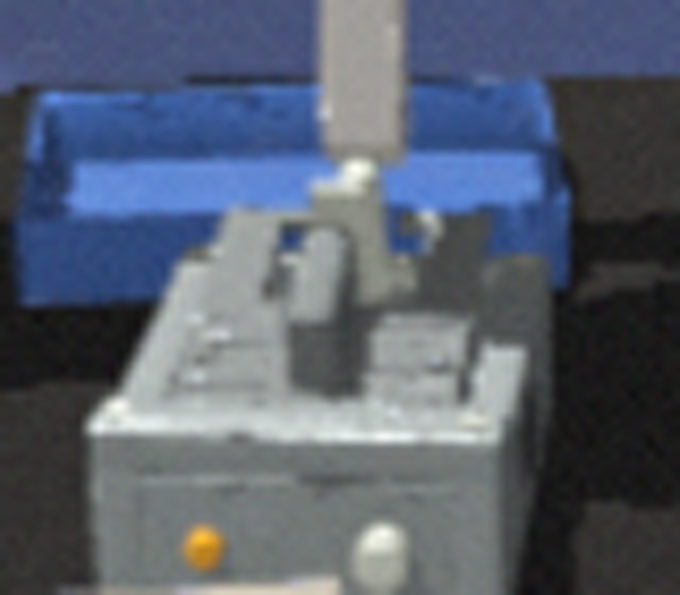

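jog_arm --slide '[[0,4,0],[0,12,-0.5],[0,24,-3],[0,24,-20],[0,24,-45],[0,24,-60],[0,24,-60]]' --dr '[[0,0,0],[0,0,0],[0,0,0],[0,0,0],[0,0,0],[0,0,0],[0,0,0]]'

```text
time: 17.65
tool_pos: [0.4844, 0.0998, 0.1137]
orientation: [0.003, 0.047, 0.999, -0.0]
force: [0.4, -0.2, -0.3]
width: 0.0006
```

```bash
cp pics/x.png pics/xprev.png; python3 cf.py; python3 -c "
from h import *
d=np.abs(cv2.imread('pics/x.png',0).astype(int)-cv2.imread('pics/xprev.png',0))[205:260,280:345];print('since last',(d>25).sum())
go(H(.014),.115,HY+np.pi/2)"
```

```text
t17.65 H -84.6 0.9 z 113.7 F [ 0.37 -0.2  -0.26] Fhx 0.16 w 0.6 tz [ 0.005 -0.001 -1.   ]
diff>25 548
since last 299
slide [ -0.1 -98.4  -2.9] dr [1.2000e-03 2.3000e-03 1.5711e+00]
```

jog_arm --slide '[[0,-10,0],[0,-25,0],[0,-40,0],[0,-55,0],[0,-70,0],[0,-80,0],[0,-90,0],[0,-98,0],[0,-98,0],[0,-98,0]]' --dr '[[0,0,0.08],[0,0,0.2],[0,0,0.34],[0,0,0.48],[0,0,0.62],[0,0,0.76],[0,0,0.9],[0,0,1.04],[0,0,1.18],[0,0,1.32]]' --jaw 40

```text
time: 18.7
tool_pos: [0.4722, 0.0018, 0.1092]
orientation: [-0.001, 0.652, 0.758, -0.001]
force: [-0.0, 0.5, -0.0]
width: 0.0399
```

jog_arm --slide '[[0,0,0],[0,0,0],[0,0,0],[0,0,0]]' --dr '[[0,0,0.13],[0,0,0.251],[0,0,0.251],[0,0,0.251]]'

```text
time: 19.1
tool_pos: [0.4727, 0.0022, 0.11]
orientation: [-0.001, 0.739, 0.674, -0.001]
force: [0.1, 0.5, 0.4]
width: 0.04
```

```bash
python3 -c "
from h import *
st();C,im=snap('wrist','w2.png');st()
go(H(.014),.0435,HY+np.pi/2)
c=im[120:330,180:460,::-1]; cv2.imwrite('pics/w2c.png',cv2.resize(c,(784,588),interpolation=cv2.INTER_CUBIC))
print('pred rib top ends',[proj(C,np.r_[H(x),z]).round(1) for x,z in((-.0035,.0745),(.036,.068))])"
```

```text
t19.10 H 13.7 -1.6 z 110.0 F [0.05 0.51 0.41] Fhx -0.51 w 40.0 tz [-0.002 -0.    -1.   ]
t19.15 H 13.7 -1.4 z 110.2 F [ 0.19 -0.19  0.49] Fhx 0.17 w 39.8 tz [-0.002 -0.    -1.   ]
slide [-0.3  1.5 66.7] dr [-0.0017  0.0002  0.0021]
pred rib top ends [array([320.6, 190.7]), array([320.4, 237.2])]
```

View pics/w2c.png

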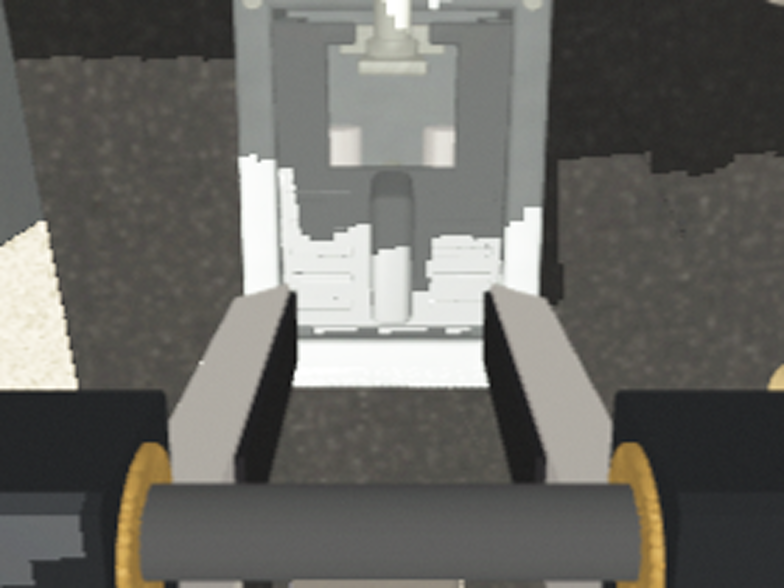

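jog_arm --slide '[[1,0.5,15],[2,0.5,35],[2,0.5,50],[2,0.5,60],[2,0.5,66],[2,0.5,66],[2,0.5,66]]' --dr '[[0,0,0],[0,0,0],[0,0,0],[0,0,0],[0,0,0],[0,0,0],[0,0,0]]'

```text
time: 19.85
tool_pos: [0.4745, 0.0041, 0.0458]
orientation: [0.0, 0.74, 0.673, 0.0]
force: [0.4, -0.3, -0.1]
width: 0.0401
```

```bash
python3 -c "
from h import *
st()"
```

```text
t19.85 H 11.6 0.1 z 45.8 F [ 0.43 -0.32 -0.09] Fhx 0.28 w 40.1 tz [ 0.001 -0.    -1.   ]
```

jog_arm --slide '[[0,0,1],[0,0,1],[0,0,1],[0,0,1],[0,0,1],[0,0,1],[0,0,1]]' --dr '[[0,0,0],[0,0,0],[0,0,0],[0,0,0],[0,0,0],[0,0,0],[0,0,0]]' --jaw 4

```text
time: 20.55
tool_pos: [0.4741, 0.0041, 0.0444]
orientation: [0.0, 0.74, 0.673, 0.0]
force: [-1.1, -0.3, 1.6]
width: 0.0117
```

```bash
python3 -c "
from h import *
st()"
```

```text
t20.55 H 11.7 -0.3 z 44.4 F [-1.11 -0.26  1.63] Fhx 0.36 w 11.7 tz [ 0.  0. -1.]
```

jog_arm --slide '[[1,0,0],[2,0,0],[3,0,0],[4,0,0],[4,0,0]]' --dr '[[0,0,0],[0,0,0],[0,0,0],[0,0,0],[0,0,0]]'

```text
time: 21.05
tool_pos: [0.4747, 0.0081, 0.0443]
orientation: [0.0, 0.74, 0.673, 0.0]
force: [0.1, -2.6, 1.6]
width: 0.0116
```

jog_arm --slide '[[1,0,0],[2,0,0],[3,0,0],[4,0,0],[5,0,0],[5,0,0]]' --dr '[[0,0,0],[0,0,0],[0,0,0],[0,0,0],[0,0,0],[0,0,0]]'

```text
time: 21.65
tool_pos: [0.4749, 0.0133, 0.0442]
orientation: [-0.0, 0.74, 0.673, 0.0]
force: [-0.3, -2.7, 2.7]
width: 0.0114
```

```bash
python3 -c "
from h import *
st();C,im=snap('wrist','w3.png');c=im[120:330,180:460,::-1]; cv2.imwrite('pics/w3c.png',cv2.resize(c,(784,588),interpolation=cv2.INTER_CUBIC))"
```

```text
t21.65 H 2.5 -0.3 z 44.2 F [-0.29 -2.66  2.68] Fhx 2.67 w 11.4 tz [ 0.  0. -1.]
```

jog_arm --slide '[[1,0,0],[1,0,-1],[1,0,-2],[1,0,-3],[1,0,-4]]' --dr '[[0,0,0],[0,0,0],[0,0,0],[0,0,0],[0,0,0]]'

```text
time: 22.2
tool_pos: [0.4743, 0.0149, 0.0475]
orientation: [-0.001, 0.74, 0.673, -0.0]
force: [-1.2, 0.3, -0.9]
width: 0.0119
```

jog_arm --slide '[[0,0,-2],[0,0,-4],[0,0,-6],[0,0,-8]]' --dr '[[0,0,0],[0,0,0],[0,0,0],[0,0,0]]'

```text
time: 22.6
tool_pos: [0.475, 0.0142, 0.0564]
orientation: [-0.0, 0.74, 0.673, 0.0]
force: [1.1, -0.3, -1.2]
width: 0.0114
```

```bash
python3 -c "
from h import *
st()"
```

```text
t22.60 H 1.5 -0.3 z 56.4 F [ 1.15 -0.26 -1.2 ] Fhx 0.15 w 11.4 tz [ 0.  0. -1.]
```

jog_arm --slide '[[0,0,-6],[0,0,-14],[0,0,-24],[0,0,-34],[0,0,-46],[0,0,-58],[0,0,-68],[0,0,-75],[0,0,-75],[0,0,-75]]' --dr '[[0,0,0],[0,0,0],[0,0,0],[0,0,0],[0,0,0],[0,0,0],[0,0,0],[0,0,0],[0,0,0],[0,0,0]]'

```text
time: 23.6
tool_pos: [0.4749, 0.0141, 0.131]
orientation: [-0.0, 0.74, 0.673, -0.0]
force: [-0.2, -0.1, -0.3]
width: 0.0118
```

```bash
python3 -c "
from h import *
st()
C,im=snap('side','x.png');cv2.imwrite('pics/s5.png',cv2.resize(im[120:260,240:400,::-1],(685,600),interpolation=cv2.INTER_CUBIC))
ax=.0585-np.pi; cx=np.array([np.cos(ax),np.sin(ax)])
go(np.array([.4557,.1958])+.012*cx,.13,ax+np.pi/2)"
```

```text
t23.60 H 1.6 -0.5 z 131.0 F [-0.19 -0.15 -0.28] Fhx 0.16 w 11.8 tz [-0.  0. -1.]
slide [177.2 -47.9   0.7] dr [-1.0000e-03  7.0000e-04  1.4173e+00]
```

View pics/s5.png

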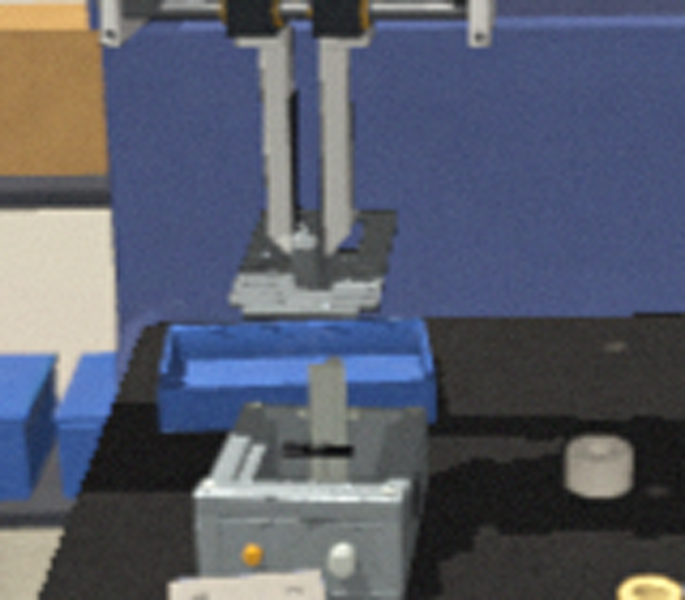

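```bash
python3 -c "
from h import *
C=cam('side')
for t in(0,.08,.16,.24):
  P=lambda dx:np.r_[H(.0016+dx*np.cos(t)),.1365-dx*np.sin(t)]
  print(t,[proj(C,P(dx)).round(1) for dx in(.040,-.062)])
im=cv2.imread('pics/x.png')[:,:,0]; print('col306',im[160:205,300].tolist()); print(im[160:205,325].tolist())"
```

```text
0 [array([309.7, 189.1]), array([317. , 172.5])]
0.08 [array([309.7, 190.7]), array([317. , 170.2])]
0.16 [array([309.8, 192.2]), array([316.9, 168. ])]
0.24 [array([309.9, 193.7]), array([316.7, 165.8])]
col306 [120, 117, 121, 121, 124, 120, 119, 124, 116, 108, 107, 102, 73, 76, 74, 73, 73, 76, 76, 88, 77, 71, 60, 94, 153, 162, 151, 166, 166, 164, 169, 171, 163, 94, 67, 140, 155, 163, 154, 150, 141, 135, 135, 162, 216]
[121, 124, 121, 126, 123, 124, 123, 125, 113, 70, 77, 69, 70, 81, 82, 78, 76, 75, 71, 75, 81, 81, 86, 76, 80, 107, 172, 161, 155, 138, 157, 114, 84, 115, 101, 155, 158, 152, 147, 144, 136, 130, 145, 207, 212]
```

jog_arm --slide '[[18,-5,0],[40,-11,0],[62,-17,0],[84,-23,0],[106,-29,0],[128,-35,0],[150,-41,0],[168,-46,0],[177,-48,0],[177,-48,0]]' --dr '[[0,0,0],[0,0,0],[0,0,0],[0,0,0.1],[0,0,0.22],[0,0,0.35],[0,0,0.48],[0,0,0.61],[0,0,0.74],[0,0,0.87]]'

```text
time: 24.65
tool_pos: [0.4431, 0.196, 0.1302]
orientation: [-0.0, 0.955, 0.297, -0.001]
force: [0.2, 0.3, -1.0]
width: 0.0116
```

jog_arm --slide '[[0,0,0],[0,0,0],[0,0,0],[0,0,0],[0,0,0],[0,0,0],[0,0,0]]' --dr '[[0,0,0.13],[0,0,0.26],[0,0,0.39],[0,0,0.5],[0,0,0.547],[0,0,0.547],[0,0,0.547]]'

```text
time: 25.35
tool_pos: [0.4436, 0.1948, 0.1306]
orientation: [0.0, 1.0, 0.03, -0.001]
force: [-0.3, -0.7, -1.2]
width: 0.0115
```

```bash
python3 -c "
from h import *
st()
C,im=snap('side','x6.png');cv2.imwrite('pics/s6.png',im[:,:,::-1])
ax=.0585-np.pi; cx=np.array([np.cos(ax),np.sin(ax)])
go(np.array([.4557,.1958])+.012*cx,.06,ax+np.pi/2)
p=tool()[1]
for t in(0,.08,.16,.24):
  P=lambda dx,dz:p+[0,0,.0054]+np.r_[cx*(dx*np.cos(t)+dz*np.sin(t)),-dx*np.sin(t)+dz*np.cos(t)]
  print(t,[proj(C,P(dx,0)+np.array([0.033*np.sin(ax),-.033*np.cos(ax)*-1,0])).round(1) for dx in(.040,-.062)],[proj(C,P(dx,.022)).round(1) for dx in (-.02,.02)])
"
```

```text
t25.35 H -175.3 -48.7 z 130.6 F [-0.26 -0.74 -1.23] Fhx 0.76 w 11.5 tz [-0.001 -0.    -1.   ]
slide [ 0.1 -0.3 70.7] dr [0.0002 0.0009 0.0012]
0 [array([283.2, 161.9]), array([328.5, 160.6])] [array([311.2, 148. ]), array([293.8, 148.5])]
0.08 [array([283.3, 163.3]), array([328.4, 158.5])] [array([310.4, 147.4]), array([293.1, 149.2])]
0.16 [array([283.6, 164.6]), array([328.1, 156.4])] [array([309.5, 146.8]), array([292.5, 150. ])]
0.24 [array([283.9, 166. ]), array([327.6, 154.3])] [array([308.6, 146.3]), array([291.9, 150.8])]
```

```bash
python3 -c "
from h import *
im=cv2.imread('pics/s6.png'); hsv=cv2.cvtColor(im,cv2.COLOR_BGR2HSV)
m=((hsv[:,:,1]<60)).astype(int)
for r in range(140,182,1): print(r,''.join('#' if v else '.' for v in m[r,270:345]))
"
```

```text
140 ............................#########......................................
141 ............................#########......................................
142 ............................#########......................................
143 ............................#########......................................
144 ............................#########......................................
145 ............................#########......................................
146 ............................#########......................................
147 ............................##########.....................................
148 ............................###########....................................
149 ..........................##############...................................
150 .......................#################...............###.................
151 .......................#################..........#########................
152 .......................#################....###############................
153 .......................################################.
[... 1559 characters left out ...]
............................................................
174 ...........................................................................
175 ...........................................................................
176 ...........................................................................
177 ...........................................................................
178 ...........................................................................
179 ...........................................................................
180 ...........................................................................
181 ...........................................................................
```

jog_arm --slide '[[0,0,10],[0,0,20],[0,0,35],[0,0,45],[0,0,45],[0,0,45]]' --dr '[[0,-0.04,0],[0,-0.09,0],[0,-0.143,0],[0,-0.143,0],[0,-0.143,0],[0,-0.143,0]]'

```text
time: 26.0
tool_pos: [0.4437, 0.1949, 0.0863]
orientation: [0.002, 0.997, 0.03, -0.071]
force: [-0.9, -0.2, -1.5]
width: 0.0118
```

```bash
python3 -c "
from h import *
st()
C,im=snap('side','x7.png');cv2.imwrite('pics/s7.png',im[:,:,::-1])
p=tool()[1];ax=.0585-np.pi; cx=np.array([np.cos(ax),np.sin(ax)]);print(p)
for t in(0,.08):
  P=lambda dx,dz:p+[0,0,.0054]+np.r_[cx*(dx*np.cos(t)+dz*np.sin(t)),-dx*np.sin(t)+dz*np.cos(t)]
  print(t,[proj(C,P(dx,0)+np.array([0.033*np.sin(ax),.033*np.cos(ax),0])).round(1) for dx in(.040,-.062)])
im=cv2.imread('pics/s7.png'); hsv=cv2.cvtColor(im,cv2.COLOR_BGR2HSV)
m=((hsv[:,:,1]<60)).astype(int)
for r in range(160,202,1): print(r,''.join('#' if v else '.' for v in m[r,270:345]))
"
```

```text
t26.00 H -175.4 -48.7 z 86.3 F [-0.9  -0.19 -1.47] Fhx 0.28 w 11.8 tz [-0.142 -0.008 -0.99 ]
[0.44398759 0.19502699 0.08686797]
0 [array([284.4, 180.4]), array([328.9, 179.1])]
0.08 [array([284.5, 181.7]), array([328.8, 177. ])]
160 ................................#########..................................
161 ...............................##########..................................
162 ...............................##########..................................
163 ...............................#########...................................
164 ...............................#########...................................
165 ...............................#########...................................
166 ...............................#########...................................
167 ..........................###############..................................
168 .........................#################.................................
169 .........................#################.................................
170 .........................#################.........................
[... 1788 characters left out ...]
............................................................
194 ............................##........................................####.
195 .......###............................................................#####
196 ....#####.............................................................#####
197 ...######.............................................................#####
198 ...######.............................................................#####
199 ..#######..............................................................####
200 ..#######..............................................................####
201 .#######...............................................................####
```

jog_arm --slide '[[1.4,0,10],[3.6,0,25],[5.7,0,40],[7.8,0,55],[9.2,0,65],[9.9,0,69],[9.9,0,69],[9.9,0,69]]' --dr '[[0,0,0],[0,0,0],[0,0,0],[0,0,0],[0,0,0],[0,0,0],[0,0,0],[0,0,0]]'

```text
time: 26.85
tool_pos: [0.4445, 0.1951, 0.0172]
orientation: [0.002, 0.997, 0.029, -0.071]
force: [0.2, 0.6, -1.5]
width: 0.0118
```

jog_arm --slide '[[0.3,0,2],[0.6,0,4],[0.9,0,6],[1.1,0,8],[1.1,0,8]]' --dr '[[0,0,0],[0,0,0],[0,0,0],[0,0,0],[0,0,0]]'

```text
time: 27.35
tool_pos: [0.4436, 0.1948, 0.008]
orientation: [0.002, 0.997, 0.029, -0.072]
force: [-0.2, 0.5, -3.0]
width: 0.0116
```

jog_arm --slide '[[0.1,0,1],[0.3,0,2],[0.4,0,3],[0.4,0,3]]' --dr '[[0,0,0],[0,0,0],[0,0,0],[0,0,0]]'

```text
time: 27.75
tool_pos: [0.4438, 0.1948, 0.0052]
orientation: [0.002, 0.997, 0.029, -0.072]
force: [-0.7, -0.6, -1.6]
width: 0.0119
```

Continue in small steps until the weight is taken by the floor.

jog_arm --slide '[[0.1,0,1],[0.2,0,1.5],[0.2,0,1.5]]' --dr '[[0,0,0],[0,0,0],[0,0,0]]'

```text
time: 28.05
tool_pos: [0.4438, 0.1949, 0.0038]
orientation: [0.002, 0.997, 0.029, -0.071]
force: [0.3, -0.2, -0.4]
width: 0.0114
```

jog_arm --slide '[[0.1,0,1],[0.2,0,1.5],[0.2,0,1.5]]' --dr '[[0,0,0],[0,0,0],[0,0,0]]'

```text
time: 28.35
tool_pos: [0.4438, 0.1948, 0.0022]
orientation: [0.002, 0.997, 0.029, -0.072]
force: [1.2, -0.9, -1.6]
width: 0.0117
```

jog_arm --slide '[[0.1,0,1],[0.2,0,1.5],[0.2,0,1.5]]' --dr '[[0,0,0],[0,0,0],[0,0,0]]'

```text
time: 28.65
tool_pos: [0.4441, 0.195, 0.0014]
orientation: [0.002, 0.997, 0.029, -0.071]
force: [-0.7, -0.2, 1.2]
width: 0.0116
```

jog_arm --slide '[[0.1,0,0.7],[0.1,0,0.7]]' --dr '[[0,0,0],[0,0,0]]'

```text
time: 28.85
tool_pos: [0.4442, 0.1949, 0.0012]
orientation: [0.002, 0.997, 0.029, -0.071]
force: [-1.0, -0.5, 4.9]
width: 0.0118
```

jog_arm --slide '[[0,0,0],[0,0,0],[0,0,0],[0,0,0],[0,0,0]]' --dr '[[0,0,0],[0,0,0],[0,0,0],[0,0,0],[0,0,0]]' --jaw 34

```text
time: 29.35
tool_pos: [0.4437, 0.1948, -0.0001]
orientation: [0.002, 0.997, 0.029, -0.072]
force: [0.7, -0.7, -0.4]
width: 0.0336
```

jog_arm --slide '[[0,0,-5],[0,0,-20],[0,0,-45],[0,0,-75],[0,0,-110],[0,0,-140],[0,0,-150],[0,0,-150]]' --dr '[[0,0,0],[0,0,0],[0,0,0],[0,0,0],[0,0,0],[0,0,0],[0,0,0],[0,0,0]]'

```text
time: 30.15
tool_pos: [0.4663, 0.1964, 0.1502]
orientation: [0.002, 0.997, 0.029, -0.07]
force: [-0.7, -0.6, -0.7]
width: 0.0344
```

```bash
python3 -c "
from h import *
st()
C,im=snap('wrist','w8.png'); bgr=im[:,:,::-1].copy(); hsv=cv2.cvtColor(bgr,cv2.COLOR_BGR2HSV)
print('tray corners',[proj(C,[*q,.025]).round(0).tolist() for q in [(.5289,.2512),(.533,.1492),(.3836,.1408),(.3771,.2419)]],'ctr',proj(C,[.4557,.1958,.007]).round(0))
m=((hsv[:,:,1]<70)).astype(int)
q=[proj(C,[*q,.025]) for q in [(.5289,.2512),(.533,.1492),(.3836,.1408),(.3771,.2419)]]
lo=np.min(q,0).astype(int);hi=np.max(q,0).astype(int)
for r in range(max(lo[1],0),min(hi[1],400),4): print(r,''.join('#' if v else '.' for v in m[r,max(lo[0],0):hi[0]:2]))
S,im=snap('side','s8.png'); hsv=cv2.cvtColor(im[:,:,::-1].copy(),cv2.COLOR_BGR2HSV); m=hsv[:,:,1]<60
for r in range(188,222): print(r,''.join('#' if v else '.' for v in m[r,270:345]))
"
```

```text
t30.15 H -179.0 -26.3 z 150.2 F [-0.73 -0.6  -0.66] Fhx 0.67 w 34.4 tz [-0.139 -0.007 -0.99 ]
tray corners [[265.0, 104.0], [374.0, 106.0], [365.0, 244.0], [274.0, 245.0]] ctr [319. 175.]
103 ######################################################
107 #.....................................................
111 #.....................................................
115 #.....................................................
119 #.....................................................
123 #.....................................................
127 #....................................................#
131 ##..........###########.........############.........#
135 ##..........#######.................########.........#
139 ##..........#######.................########.........#
143 ##..........#######.................########.........#
147 ##..........#######.................#######..........#
151 ##..........#######.................#######..........#
155 ##..........#######.................#######..........#
159 ##..........#######.................#######.........##
163 ##..........#######....
[... 3231 characters left out ...]
...........................#########......................##
214 ######.....................#############.##########.....................###
215 ######....................###########################################....##
216 ######....................############################################...##
217 ####.#...................############################################....##
218 ######...................#############################################..###
219 ######...................##################################################
220 #######.................###################################################
221 ###########################################################################
```

```bash
python3 -c "
from h import *
print(order.job_done())"
```

```text
the job is handed in; nothing more can be done
None
```

The cover is off the housing and lies rib up in the blue tray. I let go of it, backed the arm off and handed the job in at about 30 s of the 58 s allowed. No verdict was reported.

- **Release:** I pressed the stud about 8 mm; the reading peaked at about 8 N along the push, 9.6 N in all. The side view showed the front bar at full popped-up height and steady before I let go.
- **Removal and placing:** I gripped the rib, drew the cover about 10 mm forward and lifted it. I levelled it from its measured tilt of about 0.14 rad to about 0.01 rad in the air, then set it down with about 5 N.
- **Last check:** a colour mask of the wrist picture put the cover's middle within about 2 pixels (roughly 2 mm) of the tray's centre, clear of all four walls. I did not measure its tilt again after letting go. The fingers were about 150 mm above the tray.
- **Disagreement with the data:** the fingertips stand about 14 mm behind the TCP, not 22 mm ahead as `ctrl.tcp_to_tips` says. The side and wrist pictures showed this, and a light touch of the plate (12 N) confirmed it. My first approach therefore passed above the stud without touching it, and I used the measured offset from then on.
- **Not checked:** I did not measure the block, ring and bush again at the end, but no move came near them.

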